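# Switch the jar feed over to the empty lane

## Task

One packing lane is full and has backed up onto the seesaw gate. With a fingertip only, first push the yellow pad of the red stop away from the robot as far as it goes, then press the gate's orange tab down to rock the gate right over its pivot, so that both jars lying on the gate roll by themselves down the other chute into the foam box that still has room. Do not touch, lift or carry any jar (the two already in the full lane stay there), and leave the spare jar, tape roll and glue pot where they stand.

Things in the scene. Friction and masses are not known exactly. Their poses are not given: they have to be found in the camera images.
- stand: Fixed grey and aluminium feed stand; place and turn vary. Origin on the bench under the middle of the gate; x along the pivot axle away from the robot, y along the chutes towards the full lane, z up; offsets below are in this frame, mm. Base 160 x 440 x 10. Gate pivot at (0, 0, 165); bearing posts at x = -52 and 52, 36 wide, 169 tall. Full lane's chute: y = 130 to 228, closed by a red end plate.
- stop (a joint): Red stop: 4 mm plate, 70 mm wide, in the gap between gate and free chute (stand y = -134, top at z = 176), sliding along the stand's +x. Metres: 0 = shut across the chute, 0.09 = pushed fully away, chute clear, at its end stop. Starts at 0 to 0.012. Needs 2 to 4 N; stays where it is left.
- stop_pad (a point): Point on the near face, 20 mm below the top, of the stop's yellow push pad: upright plate 36 mm wide (y), 6 thick, z = 85 to 160; moves with the stop. Stop shut: at (-138, -195, 140). Push it along the stand's +x; nothing stands in front. Fully pushed it ends 2 mm short of the chute's near wall (top z = 147 there). A bar 12 mm wide at z = 95 runs from it under the chute.
- chute_foot (a point): Middle of the lower lip of the free chute's floor, over the box with room, at (0, -285, 104) in the stand frame. The chute is 80 mm wide over its walls (21 mm high) and runs from here up to y = -141, z = 136.
- gate (a joint): White seesaw gate: trough 250 mm long (y), 80 wide, walls 20, 0.5 kg, a 3 mm rib across its floor at the full-lane end, against which the jars lie. A mast with a 28 mm steel ball on its near wall over the pivot (top 95 above it) keeps it leaning to either side. Radians: 0 = leaning fully to the full lane (start), 0.2 = level, 0.4 = fully over to the free chute, at its end stop. Rocks over at 1 to 2 N on the tab and stays over.
- gate_tab (a point): Middle of the top face of the gate's orange tab (the raised one): flat, sticking out 67 mm from the gate's near wall towards the robot, 34 mm wide (y), 6 thick, turning with the gate; 22 mm from its free end. Gate at 0: (-85, -103, 188) in the stand frame; at 0.4: (-85, -103, 146). Free space below it. The grey tab is at the gate's other end.
- jar_a: Green closed plastic jar, 44 mm across, 66 mm long, about 45 g, lying in the gate with its axis across the trough; the one nearer the pivot. Origin at its centre. Rolls freely.
- jar_b: Same kind of jar lying in the gate, nearer the full lane. Origin at its centre.
- lane_jar_a: Same kind of jar lying in the full lane's chute, next to the gate; to stay there. Origin at its centre.
- lane_jar_b: Same kind of jar lying in the full lane's chute, against the red end plate; to stay there. Origin at its centre.
- box_room: White foam box with room, below the free chute's end (stand -y side); fixed. Outside 300 mm (its x) x 240 mm (its y) x 85 mm high, walls 22 mm, inner floor 18 mm up, axes as the stand's. A row of five upright green jars stands along its far -y wall, tops at 84 mm. Origin at the centre of its underside.
- box_full: White foam box packed full with twenty upright green jars, at the stand's +y end; fixed, same size. Origin at the centre of its underside.
- spare_jar: Green jar standing upright on the bench, 44 mm across, 66 mm tall, loose; to be left alone. Origin at the centre of its underside.
- tape_roll: Cardboard-brown roll lying flat on the bench, 90 mm across, 40 mm tall, loose; to be left alone. Origin at the centre of its underside.
- glue_pot: Jar with a blue cap standing on the bench, 56 mm across, 75 mm tall, loose; to be left alone. Origin at the centre of its underside.
Things that resemble listed ones, but are neither listed nor needed, are in the scene too. Leave any brown look-alike of the jar_b alone.

How it is judged:
By the outcome, as a careful person would: the job done as asked, in the order asked, and still so for the second after the job is handed in, with the robot touching nothing.
It also fails if it takes over 42 s, if anything falls off the work surface, if the arm or the gripper's body presses on something with over 40 N, if the wrist force passes 120 N, or if a joint passes its speed limit or range.

## Robot

A 6-joint arm with a two-finger parallel gripper is mounted at the origin on the work surface. World frame = base frame: x ahead of the robot, y to its left, z up, the work surface at z = 0. Lengths are in m, angles in rad, forces in N, time in s.
With the tool pointing down it reaches from about 0.25 to 0.775 m from the base axis. Payload 4 kg.
Tool frame: the origin (TCP) lies midway between the tips of the shut fingers; the grasp point (between the pads) lies 19 mm behind it; z points along the fingers, y is the line along which they close (so a half turn about z gives the same grasp; the last joint's range is limited). The gripper opens to 85 mm and grips with 20 to 120 N. Pads are 22 mm wide; open, the fingers measure 114 mm over their backs; the gripper's body (76 mm by 85 mm) begins 54 mm behind the grasp point. The pads swing forward as they close: fully open they stand 13 mm farther back than shut.
Start: joints at [1.051, 0.087, 1.371, -0, 1.684, -0.103], TCP at [0.223, 0.503, 0.231] pointing down, gripper open.
Joint ranges: [-3.1, 3.1], [-0.76, 2.03], [0.27, 2.55], [-1.08, 4.22], [0.17, 2.65], [-2.57, 2.57]. Speed limits (rad/s): [2.79, 2.79, 3.14, 3.14, 3.14, 3.14].

## Interface

Orientations are given as a rotation vector (axis times angle).
In Python, from bench import bot, snapshot, calibration, silhouettes, spot_point gives the robot as it stands.
- The arm moves only by the tool jog_arm, never from a script. Its argument "motion" is a list of rows, each a list of 5 numbers: the shift along the tool's x, y, z in m, then the turn about the tool's z in rad, then the opening, from 0 (shut) to 1 (fully open). In form: [[dx, dy, dz, twist, jaw], ...]. A call has 1 to 10 rows; each row shifts and turns the commanded pose from where the row before left it, along the tool's axes as they then stand; what a row does not reach is not made up. A row lasts 1/8 s, in which the tool goes at most 62.5 mm and 10.7 degrees, less where a joint would pass 70% of its speed; a pose out of reach is approached as far as the arm can. A call is refused whole if a number of a shift passes 0.0625 or a number of a turn 0.188, either way. A call with a gripper value outside its range is refused whole. The fingers move at their own pace and stop on an object; the grip force is fixed at half the most. Time passes only in rows, so rows that do not move let the fingers close. It gives the time, the measured TCP pose, the force, the opening and the grip force at its end, in the units of the state.
- bot.read_state(): the state, without advancing time (a new reading comes with each control period).
- snapshot(name): name is "side" or "top" or "wrist"; returns (picture, depth): 420x560x3 uint8, red, green, blue; 420x560 float32, m along the optical axis (not along the pixel's ray), 0 where there is no reading.
- calibration(name): a dict with "intrinsics" (3x3 intrinsics, pixels), "D" ([k1, k2, p1, p2, k3] as OpenCV has them; the pictures are not rectified), "R" (3x3) and "t" (3): a world point X has camera coordinates R X + t; the wrist camera has in their place "T_tool_cam" (4x4, takes a point from camera to tool coordinates, whose origin is the TCP and whose axes are the flange's). Camera axes: x right, y down, z forward; pixel columns grow to the right and rows downward; lengths in m; the calibration is good to about 2 mm. A picture is of the moment at which its call begins: read the wrist's pose just before it. calibration takes no time and is no camera call.
- bot.sign_off(): hands the job in; it is judged then, once.
Trained networks look in the newest picture that a camera, given by its name, has taken for a name from the list of things; names that differ only in an ending like _2 or _b are one class to them, and where a whole thing is asked for, a point or a joint stands for the part that bears it (a point fixed in the world has none). Each returns a list of dicts, best first, with "score" (0 to 1); they miss things now and then, are a little off and sometimes report something else, mostly with a low value. They report only what shows in the picture. A call takes as long as a camera call. They do not tell look-alikes from the thing itself.
- silhouettes(camera, query): "region" (420x560 bool, what is visible of it).
- spot_point(camera, query): "location" ([x, y, z] in m, in world coordinates, good to about 4 mm: a listed point, or the origin of a listed thing).
The state is a dict: "time": time; "q": joint angles; "joint_vel": joint speeds; "joint_torque": joint torques, N m; "ee_pos": TCP position; "tool_rot": TCP orientation; "force": force on the tool from outside, world axes, zero at the start; "wrist_torque": the same for the moment, N m; "opening": finger opening in m; "grasp_force": force on a finger pad.
Only numpy, scipy, OpenCV 4.12 (cv2) and the standard library are available. Lean on these libraries where they do the work, as an engineer would, in place of code of your own. Each camera call takes 0.05 s, during which the arm holds its last target. There are 200 camera calls.

## Working session

There is one attempt and no reset: what is moved stays moved. The work goes in short steps, Python scripts to look and compute and a tool call to move; the robot and the scene stay as the last step left them, time stands still between calls to the robot, and variables do not carry over. Pictures are saved under pics/ and viewed, at most 10 in all, crops included, and the job is handed in when it is done.

Besides the shell and the picture viewer there is one more tool, called after ">>>" by a JSON object that holds its "api" and its "payload". jog_arm: Moves the arm, as the interface text tells. Its arguments: {"type":"object","properties":{"motion":{"type":"array","items":{"type":"array","items":{"type":"number"}}}},"required":["motion"]}

```bash
mkdir -p pics
cat > h.py <<'E'
import numpy as np, cv2
from bench import bot, snapshot, calibration, silhouettes, spot_point
E
python3 - <<'E'
from h import *
s=bot.read_state(); print({k:np.round(v,3) for k,v in s.items()})
ims=[]
for c in("side","top"):
    im,d=snapshot(c); cv2.imwrite(f"pics/{c}0.png",im[:,:,::-1])
    for n in("stop_pad","gate_tab","chute_foot","gate","jar_a","lane_jar_a","stand","box_room","box_full","spare_jar","tape_roll","glue_pot"):
        print(c,n,[(round(r["score"],2),np.round(r["location"],3).tolist()) for r in spot_point(c,n)][:6])
E
```

```text
{'time': np.float64(0.0), 'q': array([ 1.051,  0.088,  1.372, -0.   ,  1.684, -0.103]), 'joint_vel': array([ 0.001, -0.   , -0.001,  0.   ,  0.002, -0.001]), 'joint_torque': array([-0.0000e+00, -3.5186e+01, -3.1327e+01, -0.0000e+00,  1.1000e-02,
        0.0000e+00]), 'ee_pos': array([0.222, 0.502, 0.23 ]), 'tool_rot': array([-6.500e-01, -3.073e+00,  3.000e-03]), 'force': array([-0.419, -0.822,  0.626]), 'wrist_torque': array([-0.026,  0.   , -0.021]), 'grasp_force': np.float64(0.0), 'opening': np.float64(0.085)}
side stop_pad [(0.46, [0.493, -0.165, 0.139])]
side gate_tab [(0.92, [0.529, -0.066, 0.185]), (0.2, [0.495, -0.161, 0.138])]
side chute_foot [(0.2, [0.585, 0.249, 0.148])]Traceback (most recent call last):
  File "<stdin>", line 7, in <module>
ValueError: it knows: box_full, box_room, chute_foot, gate_tab, glue_pot, jar, lane_jar, spare_jar, stand, stop_pad, tape_roll
```

Run:
```python
from h import *
for c in("side","top"):
    im,d=snapshot(c); cv2.imwrite(f"pics/{c}0.png",im[:,:,::-1])
    for n in("stop_pad","gate_tab","chute_foot","jar_a","lane_jar_a","stand","box_room","box_full","spare_jar","tape_roll","glue_pot"):
        print(c,n,[(round(r["score"],2),np.round(r["location"],3).tolist()) for r in spot_point(c,n)][:5])
```

```text
side stop_pad [(0.57, [0.496, -0.16, 0.139])]
side gate_tab [(0.81, [0.53, -0.07, 0.188]), (0.28, [0.494, -0.161, 0.141])]
side chute_foot [(0.79, [0.633, -0.242, 0.102])]
side jar_a [(0.67, [0.597, 0.117, 0.174]), (0.64, [0.807, 0.172, 0.022]), (0.54, [0.593, 0.16, 0.163])]
side lane_jar_a [(0.82, [0.584, 0.208, 0.15]), (0.75, [0.584, 0.249, 0.145])]
side stand [(0.91, [0.602, 0.047, 0.001])]
side box_room [(0.7, [0.647, -0.33, -0.004])]
side box_full [(0.58, [0.557, 0.413, 0.001]), (0.4, [0.492, -0.162, 0.139])]
side spare_jar [(0.64, [0.47, -0.004, 0.002])]
side tape_roll [(0.56, [0.453, 0.088, -0.0]), (0.43, [0.555, 0.412, 0.002]), (0.3, [0.6, 0.048, 0.004]), (0.25, [0.53, -0.064, 0.185])]
side glue_pot [(0.77, [0.438, 0.207, -0.005])]
top stop_pad [(0.75, [0.494, -0.162, 0.141]), (0.61, [0.643, -0.331, 0.002])]
top gate_tab []
top chute_foot [(0.59, [0.632, -0.242, 0.102]), (0.29, [0.461, 0.088, -0.0])]
top jar_a [(0.78, [0.809, 0.171, 0.021]), (0.77, [0.596, 0.156, 0.168]), (0.61, [0.595, 0.109, 0.169])]
top lane_jar_a [(0.87, [0.587, 0.206, 0.155]), (0.83, [0.585, 0.248, 0.143])]
top stand [(0.88, [0.604, 0.048, -0.001])]
top box_room [(0.86, [0.639, -0.328, 0.003])]
top box_full [(0.7, [0.561, 0.415, -0.003]), (0.54, [0.44, 0.208, 0.001])]
top spare_jar [(0.51, [0.469, -0.009, -0.001])]
top tape_roll [(0.73, [0.458, 0.088, 0.0]), (0.48, [0.633, -0.239, 0.101])]
top glue_pot [(0.61, [0.44, 0.209, -0.002])]
```

View pics/side0.png

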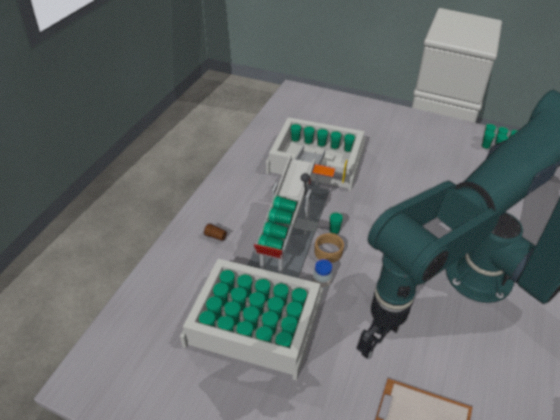

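View pics/top0.png

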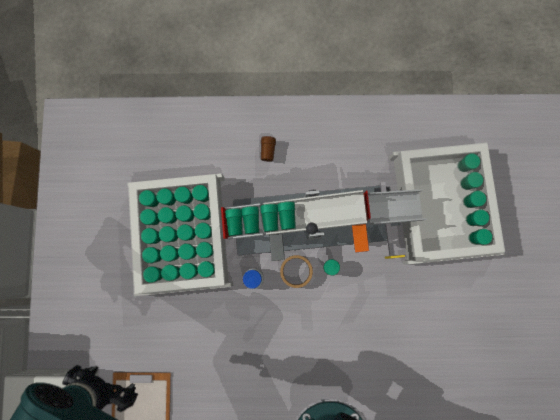

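Top view: yellow pad at (395,257), orange raised tab at (360,238), grey tab at (277,246), red stop plate at (367,205). The green jars in the trough are at (233–287,218), and the brown look-alike is at (268,148). Candidates for the push target are the yellow pad or the red end plate (222,222); for the press target, the orange tab or the grey tab. By the description I choose the yellow pad and the orange tab. Next is a close crop and the frame fit.

```bash
cat >> h.py <<'E'
def fit():
    from scipy.spatial.transform import Rotation as R
    # stand-frame xy vs. world xy from the networks
    P=np.array([[0,-.285],[0,-.285],[-.085,-.103],[-.085,-.103],[0,0],[0,0]])
    W=np.array([[.633,-.242],[.632,-.242],[.530,-.070],[.529,-.066],[.602,.047],[.604,.048]])
    p=P-P.mean(0); w=W-W.mean(0)
    a=np.arctan2((p[:,0]*w[:,1]-p[:,1]*w[:,0]).sum(),(p*w).sum())
    M=np.array([[np.cos(a),-np.sin(a)],[np.sin(a),np.cos(a)]])
    return a,M,W.mean(0)-M@P.mean(0),W-(P@M.T+W.mean(0)-M@P.mean(0))
E
python3 - <<'E'
from h import *
a,M,o,r=fit(); print("yaw",a,"o",o); print(np.round(r,3).tolist())
for n,p in dict(pad=(-.138,-.195),pre=(-.20,-.195),end=(-.059,-.195),tab=(-.085,-.103),lane=(0,.2)).items(): print(n,np.round(M@p+o,4))
print("pad offset",M.T@(np.array([.4945,-.162])-o))
im=cv2.imread("pics/top0.png")[130:290,210:510]
cv2.imwrite("pics/crop.png",cv2.resize(im,None,fx=2.6,fy=2.6,interpolation=cv2.INTER_CUBIC))
from scipy.spatial.transform import Rotation as R
s=bot.read_state(); print(np.round(R.from_rotvec(s["tool_rot"]).as_matrix(),3), s["ee_pos"],s["time"])
E
```

```text
yaw 0.10319793281010657 o [0.60319267 0.04406401]
[[0.0, -0.003], [-0.001, -0.003], [0.001, -0.003], [-0.0, 0.001], [-0.001, 0.003], [0.001, 0.004]]
pad [ 0.486  -0.1641]
pre [ 0.4243 -0.1705]
end [ 0.5646 -0.156 ]
tab [ 0.5293 -0.0671]
lane [0.5826 0.243 ]
pad offset [-0.12934206 -0.19377075]
[[-0.914  0.405  0.   ]
 [ 0.405  0.914  0.   ]
 [ 0.     0.    -1.   ]] [0.22265445 0.50292611 0.23133154] 1.4
```

View pics/crop.png

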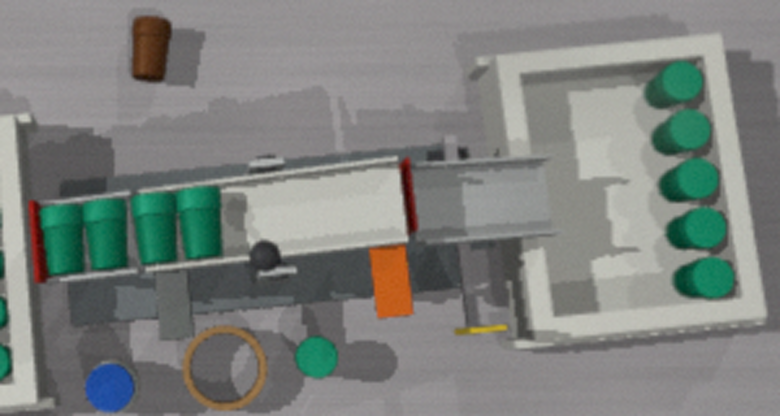

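The crop confirms it: the yellow pad is at crop (480,329), near side and free in front; the orange tab is at (392,280), and the grey tab at (172,305) is the other one. The pad starts about 9 mm in, and the fit residuals are 4 mm or less.

>>> {"api": "jog_arm", "payload": {"motion": [[0, 0, 0, -0.1733, 0], [0, 0, 0, -0.1733, 0], [0, 0, 0, -0.1733, 0], [-0.01, -0.05, 0, 0, 0], [-0.01, -0.05, 0, 0, 0], [-0.01, -0.05, 0, 0, 0], [-0.01, -0.05, 0, 0, 0], [-0.01, -0.05, 0, 0, 0], [-0.01, -0.05, 0, 0, 0], [-0.01, -0.05, 0, 0, 0]]}}

```text
time: 2.65
ee_pos: [0.3285, 0.1605, 0.2316]
tool_rot: [-0.163, 3.136, 0.001]
force: [2.2, -0.1, 0.7]
opening: -0.0002
grasp_force: 0.0
```

>>> {"api": "jog_arm", "payload": {"motion": [[-0.01, -0.05, 0, 0, 0], [-0.01, -0.05, 0, 0, 0], [-0.01, -0.05, 0, 0, 0], [-0.01, -0.05, 0, 0, 0], [-0.01, -0.05, 0, 0, 0], [-0.01, -0.05, 0, 0, 0], [0, -0.04, 0, 0, 0], [0, 0, 0, 0, 0], [0, 0, 0, 0, 0]]}}

```text
time: 3.78
ee_pos: [0.4229, -0.1696, 0.2313]
tool_rot: [0.162, -3.137, -0.001]
force: [-0.2, 0.3, -0.6]
opening: -0.0
grasp_force: 0.0
```

>>> {"api": "jog_arm", "payload": {"motion": [[0, 0, 0.05, 0, 0], [0, 0, 0.05, 0, 0], [0, 0, 0, 0, 0], [0, 0, 0, 0, 0]]}}

```text
time: 4.28
ee_pos: [0.4242, -0.1698, 0.1336]
tool_rot: [-0.164, 3.134, -0.003]
force: [0.9, -0.3, 0.8]
opening: 0.0001
grasp_force: 0.0
```

Run:
```python
from h import *
a,M,o,r=fit()
s=bot.read_state(); print(s["ee_pos"],M.T@(s["ee_pos"][:2]-o))
for c in("wrist","side","top"):
    im,d=snapshot(c); cv2.imwrite(f"pics/{c}1.png",im[:,:,::-1])
    for n in("stop_pad","gate_tab"):
        for q in spot_point(c,n)[:2]:
            L=np.array(q["location"]); print(c,n,round(q["score"],2),np.round(L,3),np.round(M.T@(L[:2]-o),3))
```

```text
[ 0.42416675 -0.16981338  0.1335654 ] [-0.20010602 -0.1942972 ]
side stop_pad 0.57 [ 0.491 -0.162  0.142] [-0.133 -0.193]
side gate_tab 0.73 [ 0.527 -0.067  0.187] [-0.087 -0.103]
top stop_pad 0.96 [ 0.491 -0.159  0.133] [-0.133 -0.191]
top gate_tab 0.75 [ 0.531 -0.068  0.184] [-0.083 -0.104]
```

View pics/wrist1.png

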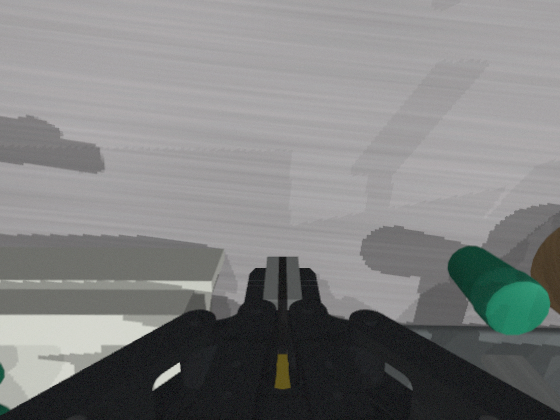

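The wrist view shows the yellow pad at (283,370), straight behind the shut fingers and in line with them. Now I push along stand +x, which is tool −x.

>>> {"api": "jog_arm", "payload": {"motion": [[-0.025, 0, 0, 0, 0], [-0.02, 0, 0, 0, 0], [-0.01, 0, 0, 0, 0], [-0.01, 0, 0, 0, 0], [-0.01, 0, 0, 0, 0], [-0.01, 0, 0, 0, 0], [-0.01, 0, 0, 0, 0], [-0.01, 0, 0, 0, 0]]}}

```text
time: 5.72
ee_pos: [0.5279, -0.1595, 0.1312]
tool_rot: [0.161, -3.137, 0.001]
force: [-2.7, -2.0, -0.6]
opening: -0.0001
grasp_force: 1.3
```

>>> {"api": "jog_arm", "payload": {"motion": [[-0.01, 0, 0, 0, 0], [-0.01, 0, 0, 0, 0], [-0.005, 0, 0, 0, 0], [-0.005, 0, 0, 0, 0], [0, 0, 0, 0, 0]]}}

```text
time: 6.35
ee_pos: [0.5581, -0.1556, 0.1314]
tool_rot: [-0.163, 3.136, 0.002]
force: [-0.5, 1.2, -0.3]
opening: -0.0001
grasp_force: 0.0
```

>>> {"api": "jog_arm", "payload": {"motion": [[-0.003, 0, 0, 0, 0], [-0.003, 0, 0, 0, 0], [0, 0, 0, 0, 0]]}}

```text
time: 6.72
ee_pos: [0.5622, -0.1552, 0.1314]
tool_rot: [0.162, -3.135, -0.001]
force: [-5.1, -0.1, 2.8]
opening: 0.0002
grasp_force: 2.6
```

>>> {"api": "jog_arm", "payload": {"motion": [[-0.003, 0, 0, 0, 0], [0, 0, 0, 0, 0]]}}

```text
time: 6.98
ee_pos: [0.5621, -0.1552, 0.1314]
tool_rot: [0.16, -3.127, -0.002]
force: [-13.9, -0.6, 7.1]
opening: 0.0
grasp_force: 7.1
```

Blocked at 14 N at stand x ≈ −61 mm, which is the end stop. I'll retreat, rise, go above the tab and look.

>>> {"api": "jog_arm", "payload": {"motion": [[0.02, 0, 0, 0, 0], [0.04, 0, 0, 0, 0], [0, 0, -0.06, 0, 0], [0, 0, -0.06, 0, 0], [-0.015, 0.046, 0, 0, 0], [-0.015, 0.046, 0, 0, 0], [0, 0, 0, 0, 0], [0, 0, 0, 0, 0]]}}

```text
time: 7.98
ee_pos: [0.5272, -0.0669, 0.2514]
tool_rot: [-0.163, 3.137, -0.001]
force: [0.2, -0.9, -0.3]
opening: 0.0
grasp_force: 0.0
```

Run:
```python
from h import *
a,M,o,r=fit()
s=bot.read_state(); print(s["ee_pos"],M.T@(s["ee_pos"][:2]-o))
for c in("side","top"):
    im,d=snapshot(c); cv2.imwrite(f"pics/{c}2.png",im[:,:,::-1])
    for n in("stop_pad","gate_tab"):
        for q in spot_point(c,n)[:2]:
            L=np.array(q["location"]); print(c,n,round(q["score"],2),np.round(L,3),np.round(M.T@(L[:2]-o),3))
A=cv2.imread("pics/top2.png")[130:290,300:510];B=cv2.imread("pics/side2.png")[110:270,210:420]
cv2.imwrite("pics/c2.png",cv2.resize(np.hstack([A,B]),None,fx=1.9,fy=1.9,interpolation=2))
```

```text
[ 0.52716592 -0.06688482  0.25136911] [-0.08705165 -0.10252667]
side stop_pad 0.72 [ 0.575 -0.156  0.143] [-0.049 -0.196]
side gate_tab 0.61 [ 0.528 -0.066  0.183] [-0.086 -0.102]
top gate_tab 0.73 [ 0.531 -0.067  0.183] [-0.083 -0.103]
```

View pics/c2.png

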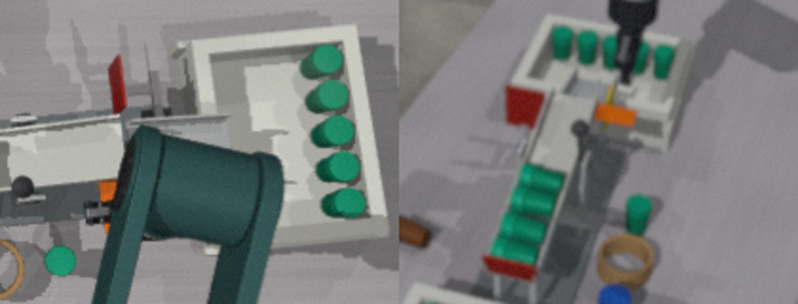

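The stop plate is clear of the chute (c2 left, (117,85)) and the pad measures −49 mm, so it is fully pushed. The fingertip is above the orange tab at (105,195), so I press it.

>>> {"api": "jog_arm", "payload": {"motion": [[0, 0, 0.03, 0, 0], [0, 0, 0.025, 0, 0], [0, 0, 0.01, 0, 0], [0, 0, 0.006, 0, 0], [0, 0, 0.006, 0, 0], [0, 0, 0.006, 0, 0], [0, 0, 0.006, 0, 0], [0, 0, 0.006, 0, 0], [0, 0, 0.006, 0, 0], [0, 0, 0.004, 0, 0]]}}

```text
time: 9.52
ee_pos: [0.5267, -0.0665, 0.1469]
tool_rot: [0.162, -3.137, -0.001]
force: [-4.8, 1.2, 15.1]
opening: -0.0002
grasp_force: 6.7
```

>>> {"api": "jog_arm", "payload": {"motion": [[0, 0, 0.002, 0, 0], [0, 0, 0, 0, 0]]}}

```text
time: 9.78
ee_pos: [0.5268, -0.0666, 0.147]
tool_rot: [-0.162, 3.136, -0.0]
force: [-4.4, 1.1, 10.9]
opening: 0.0004
grasp_force: 5.3
```

At the end stop (z 0.147, blocked). I'll lift off, back away toward the robot and look.

>>> {"api": "jog_arm", "payload": {"motion": [[0, 0, -0.03, 0, 0], [0, 0, -0.05, 0, 0], [0, 0, -0.05, 0, 0], [0.05, 0, 0, 0, 0], [0.05, 0, 0, 0, 0], [0.05, 0, 0, 0, 0], [0.03, 0, 0, 0, 0], [0, 0, 0, 0, 0], [0, 0, 0, 0, 0], [0, 0, 0, 0, 0]]}}

```text
time: 11.02
ee_pos: [0.3486, -0.0853, 0.274]
tool_rot: [0.163, -3.137, -0.001]
force: [0.7, -0.4, 0.5]
opening: -0.0001
grasp_force: 0.0
```

Run:
```python
from h import *
a,M,o,r=fit()
for c in("side","top"):
    im,d=snapshot(c); cv2.imwrite(f"pics/{c}3.png",im[:,:,::-1])
    for n in("stop_pad","gate_tab","jar_a","lane_jar_a","spare_jar"):
        for q in spot_point(c,n)[:6]:
            L=np.array(q["location"]); print(c,n,round(q["score"],2),np.round(L,3),np.round(M.T@(L[:2]-o),3))
A=cv2.imread("pics/top3.png")[130:290,215:510];B=cv2.imread("pics/side3.png")[110:270,210:400]
cv2.imwrite("pics/c3.png",cv2.resize(np.hstack([A,B]),None,fx=1.64,fy=1.64,interpolation=2))
```

```text
side stop_pad 0.56 [ 0.575 -0.157  0.135] [-0.048 -0.197]
side gate_tab 0.98 [ 0.53  -0.066  0.143] [-0.085 -0.102]
side jar_a 0.79 [0.805 0.17  0.021] [0.213 0.104]
side jar_a 0.61 [ 0.64  -0.354  0.047] [-0.004 -0.4  ]
side jar_a 0.53 [ 0.627 -0.303  0.046] [-0.012 -0.347]
side lane_jar_a 0.7 [0.584 0.25  0.146] [0.002 0.207]
side lane_jar_a 0.54 [0.585 0.208 0.154] [-0.001  0.165]
side spare_jar 0.22 [ 0.646 -0.329 -0.001] [ 0.004 -0.375]
top stop_pad 0.72 [ 0.57  -0.154  0.136] [-0.054 -0.194]
top gate_tab 0.74 [ 0.53  -0.071  0.142] [-0.085 -0.107]
top jar_a 0.84 [ 0.634 -0.357  0.041] [-0.01  -0.402]
top jar_a 0.74 [ 0.631 -0.308  0.046] [-0.008 -0.353]
top jar_a 0.64 [0.807 0.168 0.023] [0.216 0.102]
top lane_jar_a 0.71 [0.587 0.206 0.155] [0.001 0.163]
top lane_jar_a 0.65 [0.582 0.249 0.146] [0.    0.206]
top lane_jar_a 0.27 [ 0.642 -0.33   0.004] [ 0.    -0.376]
top spare_jar 0.75 [ 0.468 -0.005 -0.001] [-0.139 -0.035]
top spare_jar 0.5 [0.584 0.25  0.143] [0.002 0.207]
top spare_jar 0.35 [ 0.629 -0.304  0.045] [-0.01  -0.349]
```

View pics/c3.png

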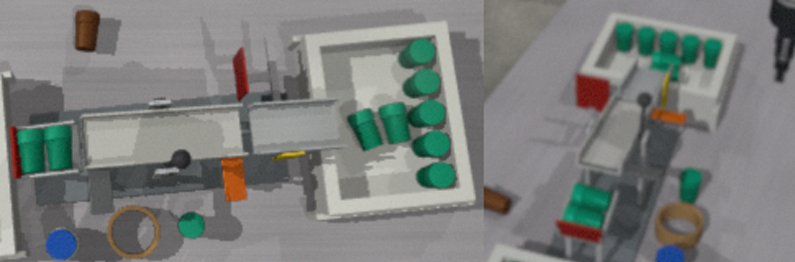

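Both jars lie in the box with room (c3 at (365,130) and (397,122)), the lane jars have stayed at (30–60,148), and the gate is fully over. The spare jar, tape roll and glue pot are where they stood. I'll hand in.

```bash
python3 -c "
from h import *
print(bot.sign_off())"
```

```text
the job is handed in; nothing more can be done
None
```

The job is done and handed in: I pushed the stop fully away first and then rocked the gate over, so both gate jars rolled into the box with room, and the last pictures show the lane jars and loose items where they were.

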